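# Zero the moisture meter and hold its probe on the teak abacus

## Task

Turn the meter's white knob until its red pointer reads zero (centred on the white mark) while the orange probe still stands in its wooden holder. Then take the probe out and press its brass spring tip lightly on the red spot of the sloping teak abacus, square to the wood, with the tip pushed about half way in; finish while still holding it there in the gripper, pressing. Leave the knob at zero, touch the wood with nothing but the probe, and leave the cash box, mallet and figurine where they are.

Things in the scene. Friction and masses are not known exactly. Their poses are not given: they have to be found in the camera images.
- meter: Bench moisture meter, a fixed grey box 140 (x) x 170 (y) x 61 mm high with a black top. Origin: centre of its underside, on the counter; z up. The white zero mark on its top lies on the line from the knob's axis along the meter's +x, 52 mm out (mark 9 mm wide); yellow ticks every 0.3 rad. Position and yaw vary.
- zero_knob (a joint): Angle of the zero knob (rad) about the upright axis through the meter's centre: 0 = red pointer on the white zero mark, positive = counter-clockwise seen from above. Stops at -1.8 and 1.8. It starts somewhere between 0.5 and 1.4; light friction (0.05 N m) holds it where it is left.
- knob_grip (a point): On the knob's axis at gripping height, 81.5 mm above the counter. White grip bar 56 long, 14 wide, 28 mm high (67 to 95 mm above the counter) on a round skirt of 34 mm radius; it lies along the red pointer: its direction is the meter's +x turned by the joint angle. The point turns with the knob, its x axis along the bar to the pointer's end.
- holder: Fixed wooden block 90 x 90 x 75 mm high with an upright hole of 24 mm diameter through its centre, holding the probe. Origin: centre of its underside, on the counter. Position varies.
- probe: Cordless probe, 0.15 kg, upright in the holder, yaw varies. z runs from tip to handle. Origin: underside of its black collar (36 dia x 6 mm) on the holder's top. Orange square handle 22 x 22 mm (faces across x and y) from 6 to 92 mm above the origin, black cap to 95. Below: steel nose 18 dia x 45 mm, then brass spring tip 10 mm dia, its round end 63 mm below the origin on the axis when free.
- probe_tip (a point): Round end of the brass spring tip (the contact point), on the probe's axis; moves with the tip.
- plunger (a joint): How far the spring tip is pushed into the probe (m): 0 free, 0.012 fully in. Spring of 400 N/m, so half way in (0.006) takes 2.4 N.
- stand: Fixed cedar stand 190 x 200 mm, sloping at 0.30 rad, that carries the abacus, its low edge towards its own -x. Origin: centre of its underside, on the counter; z up. Position and yaw vary.
- abacus: Teak abacus 180 (x) x 240 (y) x 22 mm fixed on the stand. Origin: centre of its underside, 52 mm above the counter. Its z axis is square to the wood, pointing up out of it; it leans 0.30 rad from vertical, towards the stand's -x. Its +x rail (the high, far one) is a plain flat board 44 mm wide.
- spot (a point): Centre of the red spot (15 mm diameter, with a white rim to 20 mm) on the top face of the abacus's broad high rail, 68 mm along +x and 30 mm along +y from the abacus's origin, 22 mm above its underside. Its z axis is square to the wood, pointing out.
- cashbox: Bystander: green tin cash box 110 x 150 x 70 mm with a wire handle to 88 mm. Origin: centre of its underside. Leave alone.
- mallet: Bystander: wooden bead mallet lying on its side, 180 mm long: head 40 x 75 x 40 mm centred 60 mm along +x from the origin, handle 16 mm thick from it to 100 mm along -x. Origin on the counter. Leave alone.
- figurine: Bystander: clay figurine, 74 mm diameter, 128 mm tall. Origin: centre of its foot. Leave alone.
Things that resemble listed ones, but are neither listed nor needed, are in the scene too. Of the things that look like the probe, the middle-sized one is meant.

How it is judged:
By the outcome, as a careful person would: the job done as asked, in the order asked, and still so for the second after the job is handed in, while the arm keeps its last pose, push and grip.
It also fails if it takes over 58 s, if anything falls off the work surface, if the arm or the gripper's body presses on something with over 40 N, if the wrist force passes 120 N, or if a joint passes its speed limit or range.

## Robot

A 6-joint arm with a two-finger parallel gripper is mounted at the origin on the work surface. World frame = base frame: x ahead of the robot, y to its left, z up, the work surface at z = 0. Lengths are in mm, angles in rad, forces in N, time in s.
With the tool pointing down it reaches from about 350 to 875 mm from the base axis. Payload 4.2 kg.
Tool frame: the origin (TCP) lies on the mounting face of the last link; the fingertips stand 173 mm ahead of it and the grasp point (between the pads) lies 155 mm ahead of it (tcp_to_grasp is the distance from the TCP to the grasp point, in mm); z points along the fingers, y is the direction in which the jaws open and shut (so a half turn about z gives the same grasp; the last joint's range is limited). The gripper opens to 85 mm and grips with 20 to 120 N. Pads are 22 mm wide; open, the fingers measure 114 mm over their backs; the gripper's body (76 mm by 85 mm) begins 54 mm behind the grasp point. The pads swing forward as they close: fully open they stand 13 mm farther back than shut.
Start: joints at [1.56, 0.385, 0.008, 0, -1.194, -0.259], TCP at [166.555, 602.378, 404.712] pointing down, gripper open.
Joint ranges: [-3.14, 3.14], [-1.21, 2.06], [-1.07, 1.41], [-3.16, 2.05], [-2.99, -0.16], [-3.1, 3.1]. Speed limits (rad/s): [2.79, 2.79, 3.14, 3.14, 3.14, 3.14].

## Interface

Orientations are given as a unit quaternion [x, y, z, w].
In Python, from bench import * gives the robot as it stands. The module is installed in compiled form; this text tells all that it offers.
- The arm moves only by the tool apply_moves, never from a script. Its arguments are lists of equal length, an entry for each row: "fingers": the closure, from 0 (fully open) to 1 (shut); "dp": the shift along the world's x, y, z in cm, a list of three; "yaw": the turn about the world's z in degrees. A call has 1 to 10 rows; each row is the pose to reach, as a shift and turn from the pose measured when the call began; what a row does not reach only later rows make up. A row lasts 1/10 s, in which the tool goes at most 50 mm and 8.59 degrees, less where a joint would pass 70% of its speed; a pose out of reach is approached as far as the arm can. A call with a gripper value outside its range is refused whole. The fingers move at their own pace and stop on an object; the grip force is fixed at half the most. Time passes only in rows, so rows that repeat a pose let the fingers close. It gives the time, the measured TCP pose, the force and the opening at its end, in the units of the state.
- read_state(): the state, without advancing time (a new reading comes with each control period).
- get_image(name): name is "side" or "top" or "wrist"; returns a dict with "color" (420x560x3 uint8, blue, green, red), "mtx" (3x3 intrinsics, pixels), "camera_from_world" (4x4, takes a point from world to camera coordinates); the wrist camera has in their place "tool_from_camera" (4x4, takes a point from camera to tool coordinates, whose origin is the TCP and whose axes are the flange's). Camera axes: x right, y down, z forward; pixel columns grow to the right and rows downward; lengths in mm; the calibration is good to about 2 mm. A picture is of the moment at which its call begins: read the wrist's pose just before it. There is no depth.
- job_done(): hands the job in, once; it reports no verdict.
The state is a dict: "clock": time; "joints": joint angles; "joint_vel": joint speeds; "joint_efforts": joint torques, N m; "position": TCP position; "ee_rot": TCP orientation; "contact_force": force on the tool from outside, world axes, zero at the start; "wrist_torque": the same for the moment, N m; "gripper_width": finger opening in mm.
Only numpy, scipy, OpenCV 4.12 (cv2) and the standard library are available. Lean on these libraries where they do the work, as an engineer would, in place of code of your own. Each camera call takes 0.05 s, during which the arm holds its last target. There are 200 camera calls.

## Working session

There is one attempt and no reset: what is moved stays moved. The work goes in short steps, Python scripts to look and compute and a tool call to move; the robot and the scene stay as the last step left them, time stands still between calls to the robot, and variables do not carry over. Pictures are saved under pics/ and viewed, about 8 in all and at most 12, crops included, and the job is handed in when it is done.

Besides the shell and the picture viewer there is one more tool, called after "Call:" as name(argument=value, ...) on one line, values as JSON. apply_moves: Moves the arm, as the interface text tells. Its arguments: {"type":"object","properties":{"fingers":{"type":"array","items":{"type":"number"}},"dp":{"type":"array","items":{"type":"array","items":{"type":"number"}}},"yaw":{"type":"array","items":{"type":"number"}}},"required":["fingers","dp","yaw"]}

```bash
mkdir -p pics; cat > h.py <<'E'
from bench import *
import numpy as np, cv2
from scipy.spatial.transform import Rotation as R
def snap(n,fn=None):
    s=read_state(); g=get_image(n); 
    if fn: cv2.imwrite('pics/'+fn,g['color'])
    K=np.array(g['mtx'])
    if n=='wrist':
        T=np.eye(4);T[:3,:3]=R.from_quat(s['ee_rot']).as_matrix();T[:3,3]=s['position']
        W=T@np.array(g['tool_from_camera'])
    else: W=np.linalg.inv(np.array(g['camera_from_world']))
    return g['color'],K,W
def ray(K,W,uv):
    d=W[:3,:3]@np.linalg.solve(K,[uv[0],uv[1],1.]); return W[:3,3],d/np.linalg.norm(d)
def onz(K,W,uv,z):
    o,d=ray(K,W,uv); return o+d*(z-o[2])/d[2]
def tri(r1,r2):
    (a,d),(b,e)=r1,r2
    s=np.linalg.lstsq(np.c_[d,-e],b-a,rcond=None)[0]
    p,q=a+s[0]*d,b+s[1]*e
    return (p+q)/2,np.linalg.norm(p-q)
def proj(K,W,p):
    c=np.linalg.inv(W)@np.r_[p,1]; c=K@c[:3]; return c[:2]/c[2]
E
python3 - <<'E'
from h import *
a=[]
for n in('top','side','wrist'):
    c,K,W=snap(n,n+'0.png'); print(n,W[:3].round(2).tolist(),K[0,0],K[:2,2]); a.append(c)
print(read_state())
E
```

```text
top [[-0.01, -0.99, 0.1, 446.86], [-1.0, 0.01, -0.0, -6.53], [0.0, -0.1, -0.99, 1420.05]] 537.1713828136419 [286.5824016  218.49284296]
side [[0.88, -0.35, 0.33, 313.11], [-0.48, -0.63, 0.61, -506.28], [-0.01, -0.7, -0.72, 675.77]] 398.91419899242317 [280.57928892 214.44094306]
wrist [[-0.27, -0.92, -0.28, 236.26], [-0.96, 0.26, 0.07, 582.93], [0.0, 0.28, -0.96, 371.97]] 357.7653840218959 [280.38460261 211.25669041]
{'clock': 0.15, 'joints': array([ 1.55957615e+00,  3.85387386e-01,  6.94941523e-03, -3.44680914e-04,
       -1.19400039e+00, -2.58583835e-01]), 'joint_vel': array([-2.74184804e-04, -1.45199357e-03,  2.67620036e-03,  7.95754117e-04,
       -2.05405904e-03,  3.64315568e-05]), 'joint_efforts': array([ 5.61870456e-05, -3.92677581e+01,  1.88581896e+01,  4.18859929e+00,
       -3.40896258e-03, -4.73391992e-06]), 'position': array([166.52791246, 602.25582989, 403.87300185]), 'ee_rot': array([ 9.90905620e-01, -1.34556129e-01, -5.76886173e-05,  8.34507158e-04]), 'contact_force': array([-0.50526784,  0.10474893,  0.21390919]), 'wrist_torque': array([-0.02260901,  0.0176475 ,  0.00494093]), 'gripper_width': 85.06912199036829}
```

View pics/top0.png

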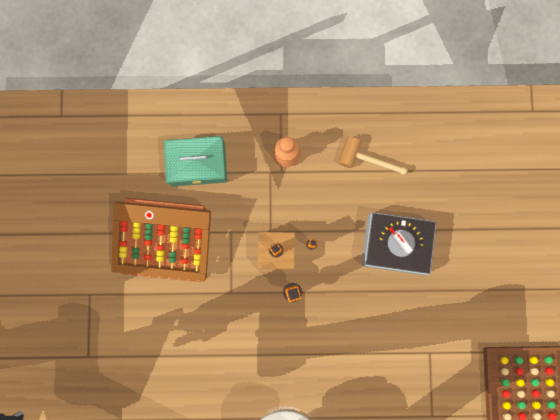

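View pics/side0.png

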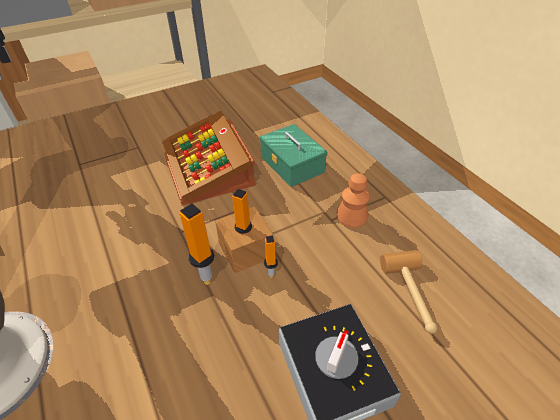

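```bash
python3 - <<'E'
from h import *
t,K,W=snap('top');s,K2,W2=snap('side')
def cr(i,x,y,w,h,f): return cv2.resize(i[y:y+h,x:x+w],(w*f,h*f),interpolation=cv2.INTER_CUBIC)
A=cr(t,365,205,80,72,5);B=cr(t,250,220,80,72,5);C=cr(s,175,180,110,100,4);D=cr(t,110,195,110,100,4) 
C=cv2.resize(C,(400,240));C=cr(s,200,180,80,48,5);D=cr(t,110,195,110,66,4)[:240,:400]
cv2.imwrite('pics/c1.png',np.vstack([np.hstack([A,B]),np.hstack([C[:240,:400],D])]))
def masks(i,name):
    h=cv2.cvtColor(i,cv2.COLOR_BGR2HSV)
    m={'red':((h[...,0]<6)|(h[...,0]>174))&(h[...,1]>150)&(h[...,2]>120),
       'orange':(h[...,0]>8)&(h[...,0]<18)&(h[...,1]>220)&(h[...,2]>140),
       'white':(h[...,1]<30)&(h[...,2]>200),'yellow':(h[...,0]>22)&(h[...,0]<34)&(h[...,1]>150)&(h[...,2]>150)}
    for k,v in m.items():
        n,l,st,ce=cv2.connectedComponentsWithStats(v[:330].astype('uint8'))
        print(name,k,[(ce[j].round(1).tolist(),int(st[j,4])) for j in range(1,n) if 5<st[j,4]<900][:22])
masks(t,'top');masks(s,'side')
E
```

```text
top red [([148.6, 214.6], 13), ([123.6, 225.8], 64), ([160.8, 229.6], 61), ([391.8, 230.1], 24), ([197.7, 233.3], 47), ([400.7, 238.1], 9), ([122.9, 243.1], 29), ([147.9, 242.2], 25), ([160.3, 246.8], 23), ([185.5, 246.0], 21), ([197.2, 250.6], 16), ([147.3, 256.8], 26), ([184.6, 260.4], 23)]
top orange [([311.0, 246.1], 8)]
top white [([486.9, 4.5], 37), ([493.7, 44.8], 16), ([274.1, 62.7], 197), ([498.7, 55.8], 13), ([488.9, 58.1], 10), ([262.0, 59.0], 7), ([237.1, 70.3], 179), ([258.0, 67.7], 23), ([209.1, 79.6], 14), ([192.3, 157.4], 40), ([403.1, 222.7], 13), ([400.4, 234.7], 7), ([403.3, 244.6], 121)]
top yellow [([135.9, 230.0], 104), ([173.3, 233.8], 108), ([386.2, 228.0], 6), ([414.2, 227.8], 6), ([122.6, 251.6], 68), ([159.6, 255.6], 68), ([196.5, 259.4], 59)]
side red [([205.0, 127.1], 50), ([222.5, 130.5], 12), ([189.9, 135.2], 31), ([199.2, 146.6], 34), ([215.0, 146.2], 63), ([185.6, 153.1], 30), ([198.9, 155.2], 32), ([224.4, 166.2], 27), ([209.1, 167.9], 33), ([194.7, 175.4], 39), ([207.6, 175.2], 13)]
side orange [([241.3, 211.5], 453), ([269.9, 252.8], 202)]
side white [([292.0, 137.6], 21), ([453.7, 216.2], 6), ([462.0, 216.5], 6), ([465.9, 228.5], 48), ([460.1, 225.2], 8), ([541.2, 254.7], 311), ([518.2, 246.4], 44), ([522.3, 262.6], 7), ([531.4, 290.8], 19), ([552.4, 302.9], 236), ([540.7, 294.9], 14), ([19.2, 321.6], 367)]
side yellow [([205.7, 134.8], 84), ([182.6, 138.9], 58), ([215.8, 155.1], 99), ([191.0, 159.0], 65), ([199.6, 179.8], 22), ([324.5, 328.0], 6), ([333.5, 327.5], 8)]
```

View pics/c1.png

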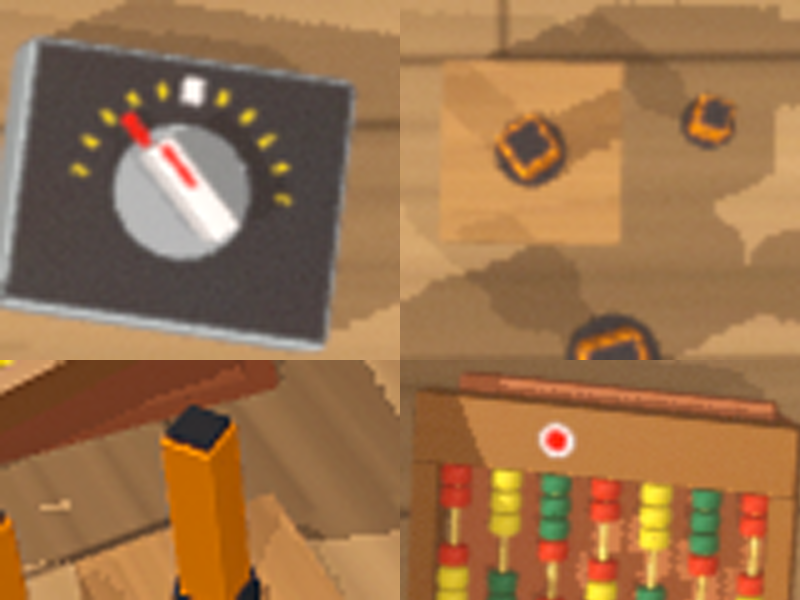

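```bash
python3 - <<'E'
from h import *
t,K,W=snap('top');s,K2,W2=snap('side')
k=onz(K,W,(400.9,242.9),67);m=onz(K,W,(403.1,222.5),61);p=onz(K,W,(390.7,229.3),64)
print('knob',k,'mark',m,np.arctan2(*(m-k)[1::-1]),'ptr',np.arctan2(*(p-k)[1::-1]))
print('spot',tri(ray(K,W,(148.6,214.6)),ray(K2,W2,(222.5,130.5))))
print('probe cap',onz(K,W,(275.8,248.3),170))
q=[onz(K,W,(110+(x-400)/4-.4,195+(y-360)/4-.4),110)for x,y in((415,390),(800,433))];d=q[0]-q[1];print('stand yaw',np.arctan2(d[1],d[0])-np.pi/2)
q=[onz(K,W,(250+(x-400)/5-.4,220+y/5-.4),75)for x,y in((440,62),(621,62),(440,244),(621,244))];print('holder',np.mean(q,0))
Rm=W@np.eye(4)
st=read_state();print(st['position'],R.from_quat(st['ee_rot']).as_euler('zyx'))
M=R.from_quat(st['ee_rot']).as_matrix();print(M)
E
```

```text
knob [ 520.62832648 -298.12536245   67.        ] mark [ 572.76422286 -306.79636394   61.        ] -0.16480686673474784 ptr 0.6021021694355392
spot (array([597.56840842, 332.65339175,  90.56878504]), np.float64(0.1086283889272049))
probe cap [506.07632425  15.57939328 170.        ]
stand yaw -0.12413880339517136
holder [505.98611344  17.55505174  75.        ]
[166.5318628  602.35592927 404.46120897] [ 2.69821121e-01 -6.96981080e-05  3.14111126e+00]
[[ 9.63818591e-01 -2.66559033e-01 -6.96981080e-05]
 [-2.66559035e-01 -9.63818473e-01 -4.81396941e-04]
 [ 6.11443792e-05  4.82557982e-04 -9.99999882e-01]]
```

Call:
apply_moves(fingers=[0,0,0,0,0,0,0,0,0,0], dp=[[3,-4,0],[6,-8,0],[9,-12,0],[12,-16,0],[15,-20,0],[18,-24,0],[21,-28,0],[24,-32,0],[26,-36,0],[28,-40,0]], yaw=[-8,-16,-24,-32,-40,-48,-56,-64,-72,-80])

```text
clock: 1.35
position: [447.2, 200.5, 404.7]
ee_rot: [-0.67, 0.742, 0.0, 0.0]
contact_force: [1.7, 0.2, -0.2]
gripper_width: 85.2
```

Call:
apply_moves(fingers=[0,0,0,0,0,0], dp=[[2,-4.5,0],[4,-9,0],[5,-13.5,0],[6,-18,0],[6,-18.5,0],[6,-18.5,0]], yaw=[-8,-16,-24,-32,-40,-48])

```text
clock: 1.95
position: [507.3, 13.5, 404.6]
ee_rot: [-0.306, 0.952, 0.0, 0.0]
contact_force: [0.2, 0.1, 0.0]
gripper_width: 85.3
```

```bash
python3 - <<'E'
from h import *
c,K,W=snap('wrist','w1.png');s=read_state();print(s['position'],R.from_quat(s['ee_rot']).as_euler('zyx')[0],s['joints'],s['clock'])
E
```

```text
[507.21049737  14.2349927  404.67679207] 2.5215896836000744 [ 3.48382287e-01  1.84183267e-01 -2.74952748e-01 -2.64539931e-04
 -1.11130454e+00 -1.29905841e+00] 2.0
```

View pics/w1.png

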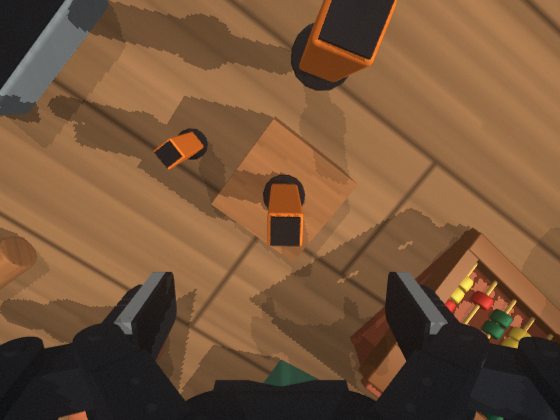

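Call:
apply_moves(fingers=[0,0,0,0,0,0,0,0], dp=[[0.2,-5,0],[0.4,-10,0],[0.6,-15,0],[0.8,-20,0],[1,-25,0],[1.3,-30,0],[1.3,-31.2,0],[1.3,-31.2,0]], yaw=[0,0,0,0,0,0,0,0])

```text
clock: 2.8
position: [520.1, -299.4, 403.9]
ee_rot: [-0.304, 0.953, 0.0, -0.0]
contact_force: [-0.9, 1.6, -0.1]
gripper_width: 85.2
```

```bash
python3 - <<'E'
from h import *
c,K,W=snap('wrist','w2.png');s=read_state();print(s['position'],s['ee_rot'],s['clock'])
np.savez('w2.npz',K=K,W=W)
h=cv2.cvtColor(c,cv2.COLOR_BGR2HSV)
m={'red':((h[...,0]<6)|(h[...,0]>174))&(h[...,1]>150)&(h[...,2]>120),'white':(h[...,1]<35)&(h[...,2]>190),'yellow':(h[...,0]>22)&(h[...,0]<34)&(h[...,1]>150)&(h[...,2]>150)}
for k,v in m.items():
    n,l,st,ce=cv2.connectedComponentsWithStats(v[:330].astype('uint8'))
    for j in range(1,n):
        if st[j,4]>12: print(k,ce[j].round(1),st[j,4],onz(K,W,ce[j],61).round(1),cv2.minAreaRect(np.argwhere(l==j)[:,::-1].astype('float32')))
E
```

```text
[ 520.09543156 -298.04729904  404.1468971 ] [-3.05042786e-01  9.52338491e-01  5.30428461e-04 -1.28862342e-04] 2.85
red [278.5 215.6] 182 [ 540.2 -286.8   61. ] ((279.0, 215.5), (29.0, 6.0), 90.0)
red [279.  237.9] 76 [ 557.7 -273.9   61. ] ((279.0, 238.0), (10.0, 6.0), 90.0)
white [220.5 108. ] 17 [ 491.5 -380.7   61. ] ((220.531005859375, 108.0275650024414), (0.6643638610839844, 21.924007415771484), 41.633541107177734)
white [279.2 193.3] 868 [ 522.9 -298.4   61. ] ((279.0, 198.5), (67.0, 16.0), 90.0)
white [239.6 229.9] 124 [ 572.3 -308.1   61. ] ((239.50003051757812, 230.00003051757812), (9.192388534545898, 12.020814895629883), 45.0)
yellow [232.9 152.9] 17 [ 516.8 -351.8   61. ] ((232.9512176513672, 153.06097412109375), (7.183993816375732, 2.342606544494629), 38.65980911254883)
yellow [224. 168.] 17 [ 532.3 -351.    61. ] ((224.0000457763672, 168.00001525878906), (7.155416965484619, 1.7888542413711548), 26.56505012512207)
yellow [220.7 184.9] 20 [ 546.7 -345.2   61. ] ((220.5, 185.0), (2.0, 7.0), 90.0)
yellow [222.2 201.9] 17 [ 559.1 -335.6   61. ] ((222.5, 202.0), (7.0, 2.0), 0.0)
yellow [228.8 217.3] 18 [ 567.8 -322.9   61. ] ((228.9000244140625, 217.30001831054688), (2.2360680103302, 6.708203315734863), 63.43495178222656)
yellow [315.9 231.8] 14 [ 533.  -249.7   61. ] ((315.9400329589844, 231.9199981689453), (5.800000190734863, 2.0), 53.13010025024414)
yellow [253.4 239.4] 14 [ 572.7 -292.5   61. ] ((253.3000030517578, 239.4000244140625), (1.7888542413711548, 5.813776969909668), 26.56505012512207)
yellow [302.  240.5] 14 [ 547.4 -255.1   61. ] ((302.0, 240.5), (6.127946376800537, 1.8569533824920654), 68.19859313964844)
yellow [269.1 244.3] 14 [ 568.2 -277.9   61. ] ((269.20587158203125, 244.17648315429688), (1.9402848482131958, 6.063390731811523), 14.03624439239502)
yellow [285.9 244.6] 14 [ 559.4 -264.9   61. ] ((286.0, 244.5), (5.0, 2.0), 90.0)
```

View pics/w2.png

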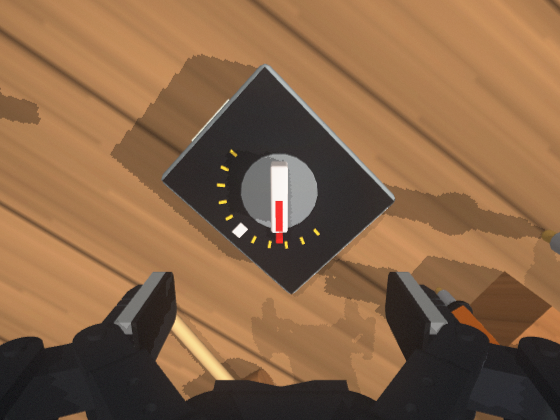

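```bash
cat > fit.py <<'E'
import numpy as np
from h import *
def fit(P):
    A=np.c_[2*P,np.ones(len(P))];x=np.linalg.lstsq(A,(P**2).sum(1),rcond=None)[0];return x[:2],np.sqrt(x[2]+x[:2]@x[:2])
E
python3 - <<'E'
from fit import *
P=np.array([[516.8,-351.8],[532.3,-351],[546.7,-345.2],[559.1,-335.6],[567.8,-322.9],[533,-249.7],[547.4,-255.1],[572.7,-292.5],[568.2,-277.9],[559.4,-264.9]])
c,r=fit(P);print(c,r);a=np.arctan2(*(P-c).T[::-1]);print(np.sort(a),a.mean())
z=np.load('w2.npz');K,W=z['K'],z['W']
m=np.array([572.3,-308.1])-c;print('mark',np.arctan2(m[1],m[0]),np.linalg.norm(m))
p=onz(K,W,(279,237.9),64)[:2]-c;print('ptr',np.arctan2(p[1],p[0]),np.linalg.norm(p))
M=R.from_quat([-3.05042786e-01,9.52338491e-01,5.3e-4,-1.3e-4]).as_matrix();print(np.arctan2(M[1,0],M[0,0])+np.pi)
b=[onz(K,W,(279,y),95)[:2] for y in(165,232)];print('bar',np.mean(b,0),np.arctan2(*(b[1]-b[0])[::-1]))
# probe from w1
s=read_state()
E
```

```text
[ 521.27685361 -300.10505816] 51.89833112407398
[-1.65718218 -1.35750446 -1.05744313 -0.75365399 -0.45559139  0.14682744
  0.44199653  0.74562425  1.04487653  1.34228012] -0.1559770284133023
mark -0.15542861857624463 51.64572163241115
ptr 0.6230240988985475 43.65374441587735
0.6199667664884174
bar [ 520.32162599 -300.31698554] 0.616432867324531
```

Call:
apply_moves(fingers=[0,0,0,0,0,1,1,1,1,1], dp=[[0.1,-0.2,-5],[0.1,-0.2,-10],[0.1,-0.2,-15],[0.1,-0.2,-15.9],[0.1,-0.2,-15.9],[0.1,-0.2,-15.9],[0.1,-0.2,-15.9],[0.1,-0.2,-15.9],[0.1,-0.2,-15.9],[0.1,-0.2,-15.9]], yaw=[0,0,0,0,0,0,0,0,0,0])

```text
clock: 3.85
position: [521.2, -300.2, 246.1]
ee_rot: [-0.305, 0.952, 0.0, 0.0]
contact_force: [-1.4, 3.0, 17.1]
gripper_width: 12.5
```

Call:
apply_moves(fingers=[1,1], dp=[[0,0,0.1],[0,0,0.1]], yaw=[0,0])

```text
clock: 4.05
position: [521.1, -300.2, 246.3]
ee_rot: [-0.305, 0.952, 0.0, 0.0]
contact_force: [2.3, -2.0, -5.4]
gripper_width: 12.6
```

Gripped; turn by −44.5°.

Call:
apply_moves(fingers=[1,1,1,1,1,1,1,1,1,1], dp=[[0,0,0],[0,0,0],[0,0,0],[0,0,0],[0,0,0],[0,0,0],[0,0,0],[0,0,0],[0,0,0],[0,0,0]], yaw=[-6,-12,-18,-24,-30,-36,-41,-44.5,-44.5,-44.5])

```text
clock: 5.05
position: [521.1, -299.9, 246.2]
ee_rot: [0.078, 0.997, 0.0, 0.0]
contact_force: [0.4, 1.7, -1.6]
gripper_width: 12.4
```

```bash
python3 - <<'E'
from h import *
s=read_state();M=R.from_quat(s['ee_rot']).as_matrix();print(s['position'],np.arctan2(M[1,0],M[0,0])+np.pi,s['contact_force'],s['joints'][5])
E
```

```text
[ 521.08596278 -299.94369218  246.23854348] 6.12707343649943 [ 0.40670501  1.68311285 -1.60864527] -1.472704777121421
```

Call:
apply_moves(fingers=[0,0,0,0,0,0,0,0,0,0], dp=[[0,0,0],[0,0,0],[0,0,0],[0,0,0],[0,0,3],[0,0,7],[0,0,12],[0,0,15.8],[0,0,15.8],[0,0,15.8]], yaw=[0,0,0,0,0,0,0,0,0,0])

```text
clock: 6.05
position: [520.8, -299.9, 405.4]
ee_rot: [0.078, 0.997, 0.0, 0.002]
contact_force: [-0.8, -0.6, -1.3]
gripper_width: 85.6
```

```bash
cat > knob.py <<'E'
from fit import *
import sys
c,K,W=snap('wrist',sys.argv[1]);s=read_state();print(s['position'],s['clock'])
h=cv2.cvtColor(c,cv2.COLOR_BGR2HSV)
def cc(v,lo,hi):
    n,l,st,ce=cv2.connectedComponentsWithStats(v[:330].astype('uint8'));return [(ce[j],st[j,4]) for j in range(1,n) if lo<=st[j,4]<=hi]
red=cc(((h[...,0]<6)|(h[...,0]>174))&(h[...,1]>150)&(h[...,2]>120),20,400);wh=cc((h[...,1]<35)&(h[...,2]>190),40,2000)
ye=cc((h[...,0]>22)&(h[...,0]<34)&(h[...,1]>150)&(h[...,2]>150),8,40)
print(red,wh,len(ye))
C=np.array([521.1,-300.2])
for p,a in red+wh:
    for z in (61,64,95):
        q=onz(K,W,p,z)[:2]-C;print(p.round(1),a,z,np.linalg.norm(q).round(1),(np.arctan2(q[1],q[0])+.156).round(3))
E
python3 knob.py w3.png
```

```text
[ 520.63339491 -299.82913772  403.83746886] 6.1
[(array([280.01435407, 213.43062201]), np.int32(209)), (array([280.18181818, 235.31818182]), np.int32(66))] [(array([280.7331813 , 188.63740023]), np.int32(877)), (array([280.69014085, 244.91549296]), np.int32(71))] 9
[280.  213.4] 209 61 23.1 -0.003
[280.  213.4] 209 64 22.2 -0.003
[280.  213.4] 209 95 12.7 -0.002
[280.2 235.3] 66 61 44.4 0.001
[280.2 235.3] 66 64 43.2 0.001
[280.2 235.3] 66 95 31.6 0.003
[280.7 188.6] 877 61 0.6 1.774
[280.7 188.6] 877 64 1.0 2.507
[280.7 188.6] 877 95 8.0 3.069
[280.7 244.9] 71 61 54.0 0.009
[280.7 244.9] 71 64 52.8 0.01
[280.7 244.9] 71 95 40.2 0.012
```

```bash
python3 - <<'E'
from h import *
def TT(p,q):
    T=np.eye(4);T[:3,:3]=R.from_quat(q).as_matrix();T[:3,3]=p;return T
z=np.load('w2.npz');K=z['K'];TC=np.linalg.inv(TT([520.09543156,-298.04729904,404.1468971],[-3.05042786e-01,9.52338491e-01,5.30428461e-04,-1.28862342e-04]))@z['W']
np.save('TC.npy',TC)
a=2.5215896836
W=TT([507.21,14.235,404.677],[-0.306,0.952,0,0])@TC
c=cv2.imread('pics/w1.png');h=cv2.cvtColor(c,cv2.COLOR_BGR2HSV)
o=((h[...,0]>5)&(h[...,0]<20)&(h[...,1]>180)&(h[...,2]>100))
blk=(h[...,2]<70)
def comp(v,pt):
    n,l,st,ce=cv2.connectedComponentsWithStats(v.astype('uint8'));j=l[pt[1],pt[0]];return ce[j],st[j],np.argwhere(l==j)[:,::-1].astype('float32')
ce,st,P=comp(blk,(286,232));r=cv2.minAreaRect(P);print('cap',ce,st,r);p=onz(K,W,r[0],170);print(p)
b=cv2.boxPoints(r);w=np.array([onz(K,W,q,170)[:2] for q in b]);d=np.diff(np.vstack([w,w[:1]]),axis=0);print(np.linalg.norm(d,axis=1),np.arctan2(d[:,1],d[:,0]))
# collar extremes
n,l,stt,ce=cv2.connectedComponentsWithStats(blk.astype('uint8'));
j=l[200,268];print('collar',stt[j],ce[j]); 
x0,x1=stt[j][0],stt[j][0]+stt[j][2];print(onz(K,W,((x0+x1-1)/2,195),78))
E
```

```text
cap [284.78136646 230.6173913 ] [271 217  29  29 805] ((285.0, 231.0), (28.0, 28.0), 90.0)
[505.54352976  14.99478525 170.        ]
[16.62105793 17.82997712 17.01642598 17.82907046] [ 2.19045986  0.63430208 -0.95110357 -2.5294659 ]
collar [263 175  41  33 405] [281.81481481 186.43950617]
[506.25127078  14.78001176  78.        ]
```

Call:
apply_moves(fingers=[0,0,0,0,0,0,0,0,0,0], dp=[[0,4,0],[-0.2,8,0],[-0.4,12,0],[-0.6,16,0],[-0.8,20,0],[-1,24,0],[-1.2,28,0],[-1.5,31.5,0],[-1.5,31.5,0],[-1.5,31.5,0]], yaw=[8.4,16.8,25.2,33.6,42,50.4,58.8,67.2,75.6,84])

```text
clock: 7.1
position: [505.3, 16.4, 402.0]
ee_rot: [-0.612, 0.791, 0.001, -0.002]
contact_force: [-0.5, -0.4, 0.0]
gripper_width: 85.4
```

Call:
apply_moves(fingers=[0,0,0,0,0,0,0,0], dp=[[0,0,0],[0,0,0],[0,0,0],[0,0,0],[0,0,0],[0,0,0],[0,0,0],[0,0,0]], yaw=[8.4,16.8,25.2,33.6,42,50.4,50.4,50.4])

```text
clock: 7.9
position: [505.1, 16.4, 400.8]
ee_rot: [0.89, -0.456, -0.001, 0.003]
contact_force: [-0.2, -1.1, 0.6]
gripper_width: 85.5
```

```bash
python3 - <<'E'
from h import *
c,K,W=snap('wrist','w4.png');s=read_state();M=R.from_quat(s['ee_rot']).as_matrix();print(s['position'],np.arctan2(M[1,0],M[0,0]),s['joints'],s['clock'])
h=cv2.cvtColor(c,cv2.COLOR_BGR2HSV);blk=h[...,2]<70
u=proj(K,W,[505.9,15,170]);print(u)
n,l,st,ce=cv2.connectedComponentsWithStats(blk.astype('uint8'));j=l[int(u[1]),int(u[0])];print(j,st[j])
r=cv2.minAreaRect(np.argwhere(l==j)[:,::-1].astype('float32'));print(r,onz(K,W,r[0],170))
E
```

```text
[505.16593331  16.37762521 401.0776405 ] -0.9463247014851671 [ 0.3549054   0.18479518 -0.28515071  0.00350859 -1.10689058  0.26798214] 7.95
[277.76061949 230.82397556]
70 [261 216  30  29 845]
((275.5, 230.0), (28.0, 29.0), 90.0) [507.28376391  15.35560045 170.        ]
```

Call:
apply_moves(fingers=[0,0,0,0,1,1,1,1,1], dp=[[0.1,-0.1,-4],[0.1,-0.1,-8],[0.1,-0.1,-11.1],[0.1,-0.1,-11.1],[0.1,-0.1,-11.1],[0.1,-0.1,-11.1],[0.1,-0.1,-11.1],[0.1,-0.1,-11.1],[0.1,-0.1,-11.1]], yaw=[0,0,0,0,0,0,0,0,0])

```text
clock: 8.85
position: [506.5, 15.5, 291.3]
ee_rot: [0.89, -0.456, 0.0, 0.002]
contact_force: [0.1, 1.2, 3.9]
gripper_width: 20.9
```

Call:
apply_moves(fingers=[1,1,1,1,1,1,1,1,1,1], dp=[[0,0,3],[0,0,6],[0,0,8.5],[0,0,8.5],[3,0,8.5],[6,0,8.5],[8.5,0,8.5],[8.5,0,8.5],[8.5,0,8.5],[8.5,0,8.5]], yaw=[0,0,0,0,8,16,24,32,40,48])

```text
clock: 9.85
position: [591.3, 15.4, 374.0]
ee_rot: [0.999, -0.052, -0.001, 0.002]
contact_force: [-0.6, 0.1, -1.3]
gripper_width: 21.3
```

Call:
apply_moves(fingers=[1,1,1,1], dp=[[0,0,-2],[0,0,-5.2],[0,0,-5.2],[0,0,-5.2]], yaw=[6.2,6.2,6.2,6.2])

```text
clock: 10.25
position: [591.2, 15.3, 321.1]
ee_rot: [1.0, 0.002, -0.002, 0.003]
contact_force: [-0.3, -0.1, -0.4]
gripper_width: 20.8
```

```bash
python3 - <<'E'
from h import *
c,K,W=snap('wrist','w5.png');s=read_state();M=R.from_quat(s['ee_rot']).as_matrix();print(s['position'],np.arctan2(M[1,0],M[0,0]),s['contact_force'],s['clock'])
d,K,W=snap('side','s5.png');e,_,_=snap('top','t5.png')
cv2.imwrite('pics/m5.png',np.hstack([cv2.resize(c,(400,300)),cv2.resize(d[100:300,150:416],(400,300))]))
E
```

```text
[591.7306489   15.47077136 322.50188595] 0.005228779828197691 [ 0.09423201 -0.18977615 -0.98742847] 10.3
```

View pics/m5.png

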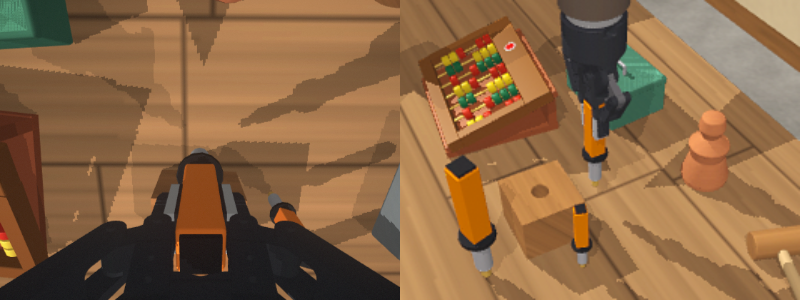

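Call:
apply_moves(fingers=[1,1,1,1,1,1,1,1,1,1], dp=[[-2.5,0,0],[-3,0,0],[-3.4,0,0],[-3.8,0,0],[-4.2,0,0],[-4.6,0,0],[-5,0,0],[-5.5,0,0],[-6,0,0],[-6,0,0]], yaw=[0,0,0,0,0,0,0,0,0,0])

```text
clock: 11.4
position: [534.0, 16.1, 325.6]
ee_rot: [1.0, 0.003, 0.006, 0.001]
contact_force: [5.9, 0.9, -1.7]
gripper_width: 21.6
```

```bash
python3 - <<'E'
from h import *
c,K,W=snap('wrist','w6.png');s=read_state();M=R.from_quat(s['ee_rot']).as_matrix();print(s['position'],np.arctan2(M[1,0],M[0,0]),s['contact_force'],s['clock'],M[:,2])
E
```

```text
[534.07000404  16.1849915  325.60872233] 0.006253990412144522 [ 4.66117984  0.32846385 -1.53507487] 11.45 [ 0.01082632 -0.00250498 -0.99993826]
```

Call:
apply_moves(fingers=[1,1,1,1,1,1], dp=[[2,0,0],[4,0,1],[6,0,4],[6,0,8],[6,0,8],[6,0,8]], yaw=[0,0,0,0,0,0])

```text
clock: 12.05
position: [593.9, 16.2, 406.5]
ee_rot: [1.0, 0.003, 0.006, 0.001]
contact_force: [-1.1, 0.4, -2.2]
gripper_width: 21.5
```

```bash
python3 - <<'E'
from h import *
c,K,W=snap('wrist','w7.png');s=read_state();M=R.from_quat(s['ee_rot']).as_matrix();print(s['position'],np.arctan2(M[1,0],M[0,0]),s['contact_force'],s['clock'],M[:,2])
d,K2,W2=snap('side','s7.png')
p=proj(K2,W2,s['position']-[0,0,200]).astype(int);print(p)
x,y=max(p[0]-50,0),max(p[1]-60,0)
cv2.imwrite('pics/m7.png',np.hstack([cv2.resize(c[180:420,180:380],(500,600),interpolation=cv2.INTER_CUBIC),cv2.resize(d[y:y+200,x:x+100],(300,600),interpolation=cv2.INTER_CUBIC)]));print(x,y)
TC=np.load('TC.npy');print(TC)
E
```

```text
[593.55383524  16.09866514 405.05506406] 0.005684312438336305 [-0.59449886 -0.02409711 -3.63699996] 12.1 [ 0.00879764 -0.00209991 -0.9999591 ]
[279 163]
229 103
[[-2.43703658e-03 -9.59011225e-01 -2.83357603e-01  7.31750564e+01]
 [ 9.99996975e-01 -2.24299635e-03 -1.00922131e-03 -9.40026835e-01]
 [ 3.32284494e-04 -2.83359206e-01  9.59013790e-01  3.19727724e+01]
 [ 0.00000000e+00  0.00000000e+00  0.00000000e+00  1.00000000e+00]]
```

View pics/m7.png

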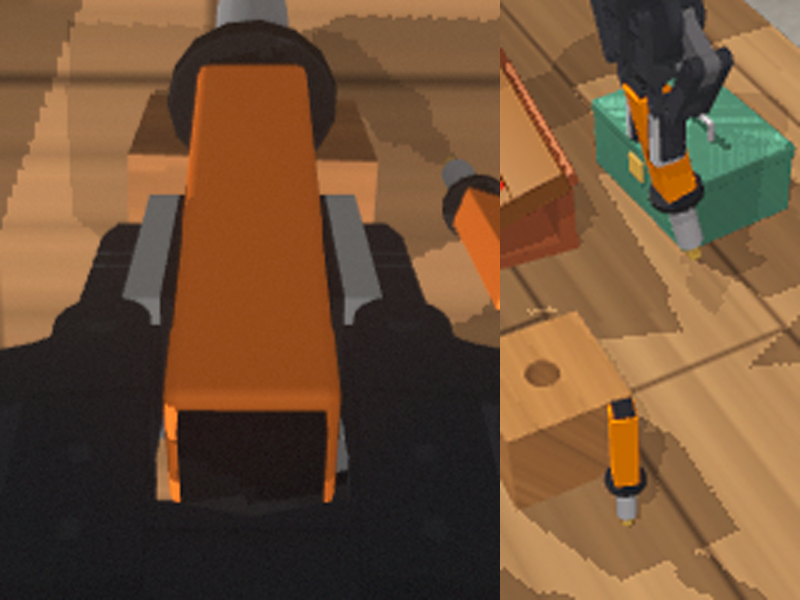

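```bash
python3 - <<'E'
from h import *
s=read_state();M=R.from_quat(s['ee_rot']).as_matrix();p0=np.array(s['position'])
def tool(v): return M.T@(v-p0)
d,K,W=snap('side');c,K1,W1=snap('wrist')
def seg(r):
    o,e=r;o=tool(o);e=M.T@e;return o-e*o[1]/e[1]
h=cv2.cvtColor(d,cv2.COLOR_BGR2HSV)
sub=h[160:200,270:310];print('side tip area hsv rows');
v=(sub[...,0]>18)&(sub[...,0]<35)&(sub[...,1]>120)
n,l,st,ce=cv2.connectedComponentsWithStats(v.astype('uint8'));print(st,ce+[270,160])
u=(294.4,188.3);print('tip side->',seg(ray(K,W,u)))
t=seg(ray(K,W,u));print('theta',np.arctan2(t[0],t[2]-155),np.hypot(t[0],t[2]-155))
hw=cv2.cvtColor(c,cv2.COLOR_BGR2HSV);print('wrist col 280',[(i,*map(int,hw[i,280])) for i in range(120,206,4)])
cv2.imwrite('pics/m8.png',np.hstack([cv2.resize(c[110:230,220:340],(400,400),interpolation=cv2.INTER_CUBIC),cv2.resize(d[150:200,265:315],(400,400),interpolation=cv2.INTER_CUBIC)]))
E
```

```text
side tip area hsv rows
[[   0    0   40   40 1573]
 [   3    0    4    4   10]
 [   8    0    1    2    2]
 [  20   26    6    4   15]] [[289.57469803 179.56389065]
 [275.         161.        ]
 [278.         160.5       ]
 [292.86666667 187.66666667]]
tip side-> [ 31.63600659   0.         277.50341674]
theta 0.25272433810757583 126.52242498939775
wrist col 280 [(120, 14, 135, 172), (124, 14, 133, 175), (128, 14, 130, 176), (132, 14, 135, 181), (136, 14, 136, 188), (140, 14, 135, 191), (144, 14, 137, 171), (148, 14, 135, 166), (152, 13, 133, 172), (156, 14, 136, 172), (160, 14, 134, 179), (164, 15, 138, 188), (168, 18, 156, 131), (172, 0, 10, 106), (176, 18, 13, 102), (180, 8, 10, 102), (184, 0, 10, 103), (188, 14, 45, 62), (192, 8, 91, 42), (196, 12, 77, 50), (200, 8, 85, 45), (204, 11, 85, 42)]
```

View pics/m8.png

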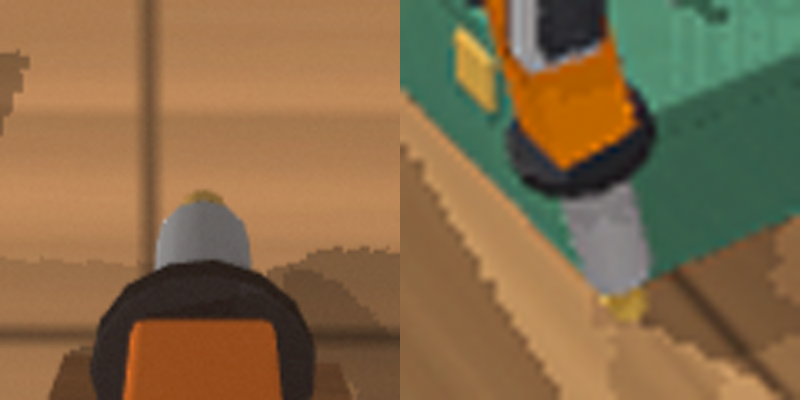

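```bash
python3 - <<'E'
from h import *
d=cv2.imread('pics/s5.png');_,K,W=snap('side')
s=read_state();M=R.from_quat(s['ee_rot']).as_matrix();p0=np.array(s['position'])
def seg(r,M,p0):
    o,e=r;o=M.T@(o-p0);e=M.T@e;return o-e*o[1]/e[1]
M5=np.diag([1.,-1,-1]);p5=np.array([591.5,15.45,321.8])
def yb(im,c):
    x,y=c;h=cv2.cvtColor(im,cv2.COLOR_BGR2HSV)[y-15:y+15,x-15:x+15]
    n,l,st,ce=cv2.connectedComponentsWithStats(((h[...,0]>20)&(h[...,0]<35)&(h[...,1]>110)).astype('uint8'))
    for j in range(1,n):
        if st[j,4]>3: print(st[j]+[x-15,y-15,0,0,0],ce[j]+[x-15,y-15])
u=proj(K,W,p5-[0,0,278]);print('expected tip s5',u);yb(d,u.astype(int))
d7=cv2.imread('pics/s7.png');print('s7');yb(d7,(293,188))
for a in((293.1,189.3),):
    t=seg(ray(K,W,a),M,p0);print(t,np.arctan2(t[0],t[2]-155))
x,y=u.astype(int)-25
cv2.imwrite('pics/m9.png',np.hstack([cv2.resize(d[y:y+50,x:x+50],(400,400),interpolation=cv2.INTER_CUBIC),cv2.resize(d7[160:210,265:315],(400,400),interpolation=cv2.INTER_CUBIC)]));print(x,y)
E
```

```text
expected tip s5 [279.47286413 222.28589829]
s7
[ 28.14677109   0.         278.70408098] 0.2237241565749859
254 197
```

View pics/m9.png

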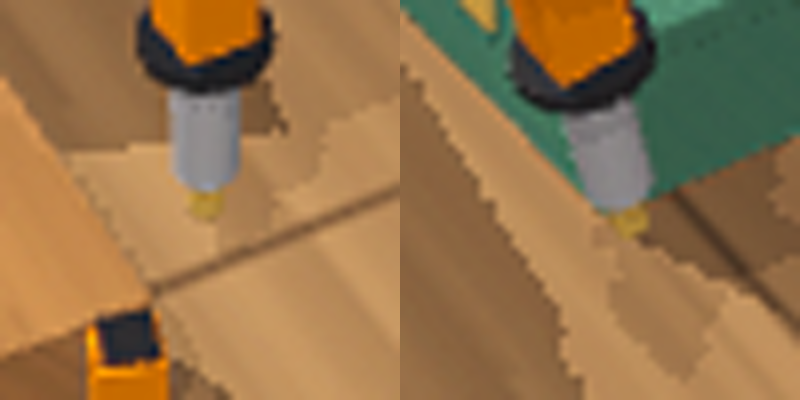

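```bash
python3 - <<'E'
from h import *
_,K,W=snap('side');_,K1,_=snap('wrist');TC=np.load('TC.npy')
s=read_state();M=R.from_quat(s['ee_rot']).as_matrix();p0=np.array(s['position']);print(p0,s['clock'])
def seg(r,M,p0):
    o,e=r;o=M.T@(o-p0);e=M.T@e;return o-e*o[1]/e[1]
M5=np.diag([1.,-1,-1]);p5=np.array([591.5,15.45,321.8])
a=seg(ray(K,W,(279.5,223.6)),M5,p5);b=seg(ray(K,W,(293.3,188.9)),M,p0);print(a,b)
for L in(122,124,126):
  for th in(.2,.22,.24,.26,.28,.3):
    q=np.array([L*np.sin(th),0,155+L*np.cos(th),1]);v=np.linalg.inv(TC)@q;v=K1@v[:3]
    # bottom of handle front edge (6mm above origin, L-69 from pivot), top front edge
    def pr(sz,x): 
        w=np.array([sz*np.sin(th)+x*np.cos(th),0,155+sz*np.cos(th)-x*np.sin(th),1]);w=K1@(np.linalg.inv(TC)@w)[:3];return w[1]/w[2]
    print(L,th,'tip',v[1]/v[2],'hb',pr(L-69,11),'ht',pr(L-155,11))
E
```

```text
[593.90882881  16.19516769 404.72091457] 12.4
[2.78018792e-02 0.00000000e+00 2.82200487e+02] [ 28.18338993   0.         278.37024015]
122 0.2 tip 179.60117847695457 hb 212.79670199408088 ht 351.90011161162977
122 0.22 tip 176.32410279144094 hb 211.15692839412282 ht 354.08110126009916
122 0.24 tip 173.0438441160712 hb 209.53246062821037 ht 356.22930853237204
122 0.26 tip 169.75995883045667 hb 207.92369245162263 ht 358.3431636200518
122 0.28 tip 166.4720053090648 hb 206.33103152267503 ht 360.4211479515178
122 0.3 tip 163.17954389601104 hb 204.75489982551417 ht 362.46179647649257
124 0.2 tip 178.47708393958317 hb 210.94257302808046 ht 346.403744254014
124 0.22 tip 175.16446755550902 hb 209.24210691380551 ht 348.46106814420784
124 0.24 tip 171.84808599652197 hb 207.55654745010023 ht 350.49012291477845
124 0.26 tip 168.52746602634468 hb 205.8862795897745 ht 352.48945008401535
124 0.28 tip 165.20213555132435 hb 204.2317026752656 ht 354.4576331537674
124 0.3 tip 161.87162354407153 hb 202.59323089474887 ht 356.3932997237653
126 0.2 tip 177.3688781145482 hb 209.1240724859413 ht 341.0873453670722
126 0.22 tip 174.02112473033688 hb 207.36382927472198 ht 343.02292533246685
126 0.24 tip 170.6690212981092 hb 205.61807161014949 ht 344.93441972510794
126 0.26 tip 167.31206469955077 hb 203.88717423945877 ht 346.8204794601711
126 0.28 tip 163.94975207742092 hb 202.17152673372607 ht 348.6797893318407
126 0.3 tip 160.5815807057438 hb 200.47153397558424 ht 350.51106994769015
```

Call:
apply_moves(fingers=[1,1,1,1,1,1,1,1,1,1], dp=[[0,0,-4],[0,0,-8.2],[0,0,-8.2],[-2,0,-8.2],[-4,0,-8.2],[-5,0,-8.2],[-5.7,0,-8.2],[-6.3,0,-8.2],[-6.7,0,-8.2],[-6.7,0,-8.2]], yaw=[0,0,0,0,0,0,0,0,0,0])

```text
clock: 13.4
position: [529.5, 16.8, 325.3]
ee_rot: [1.0, 0.004, 0.01, 0.001]
contact_force: [4.9, 0.6, -1.3]
gripper_width: 21.8
```

Call:
apply_moves(fingers=[1,1,1,1,1,1,1], dp=[[0,0,0],[2,0,0],[4,0,2],[6.4,0,6],[6.4,0,8.2],[6.4,0,8.2],[6.4,0,8.2]], yaw=[0,0,0,0,0,0,0])

```text
clock: 14.1
position: [592.9, 16.8, 406.5]
ee_rot: [1.0, 0.004, 0.009, 0.0]
contact_force: [-1.3, 0.3, -2.5]
gripper_width: 21.3
```

```bash
python3 - <<'E'
from h import *
c,K,W=snap('wrist','w10.png');s=read_state();M=R.from_quat(s['ee_rot']).as_matrix();print(s['position'],np.arctan2(M[1,0],M[0,0]),s['contact_force'],s['clock'],M[:,2])
d,K2,W2=snap('side','s10.png')
h=cv2.cvtColor(c,cv2.COLOR_BGR2HSV);c7=cv2.imread('pics/w7.png');
for im in(c7,c):
    h=cv2.cvtColor(im,cv2.COLOR_BGR2HSV);print([(i,*map(int,im[i,281])) for i in range(155,176,1)])
cv2.imwrite('pics/m10.png',np.hstack([cv2.resize(c[110:230,220:340],(400,400),interpolation=cv2.INTER_CUBIC),cv2.resize(d[150:200,265:315],(400,400),interpolation=cv2.INTER_CUBIC)]))
E
```

```text
[592.64211049  16.73856964 405.62483092] 0.007425090209228701 [-0.4726076   0.79033713 -2.63503367] 14.15 [ 0.01686049 -0.00117987 -0.99985716]
[(155, 80, 121, 171), (156, 80, 123, 171), (157, 80, 123, 171), (158, 82, 126, 173), (159, 83, 126, 174), (160, 82, 127, 175), (161, 83, 129, 178), (162, 81, 128, 179), (163, 85, 130, 181), (164, 85, 131, 183), (165, 89, 133, 186), (166, 83, 129, 178), (167, 58, 105, 141), (168, 50, 101, 132), (169, 61, 99, 127), (170, 88, 101, 111), (171, 98, 100, 105), (172, 98, 100, 104), (173, 99, 100, 105), (174, 97, 100, 104), (175, 97, 99, 102)]
[(155, 81, 121, 168), (156, 80, 121, 170), (157, 83, 123, 173), (158, 83, 124, 172), (159, 83, 125, 173), (160, 83, 124, 173), (161, 82, 126, 175), (162, 83, 128, 176), (163, 80, 125, 172), (164, 53, 101, 135), (165, 52, 101, 133), (166, 63, 101, 129), (167, 86, 100, 107), (168, 99, 101, 105), (169, 99, 102, 105), (170, 98, 101, 105), (171, 98, 99, 104), (172, 97, 99, 102), (173, 96, 98, 102), (174, 98, 99, 103), (175, 95, 97, 101)]
```

View pics/m10.png

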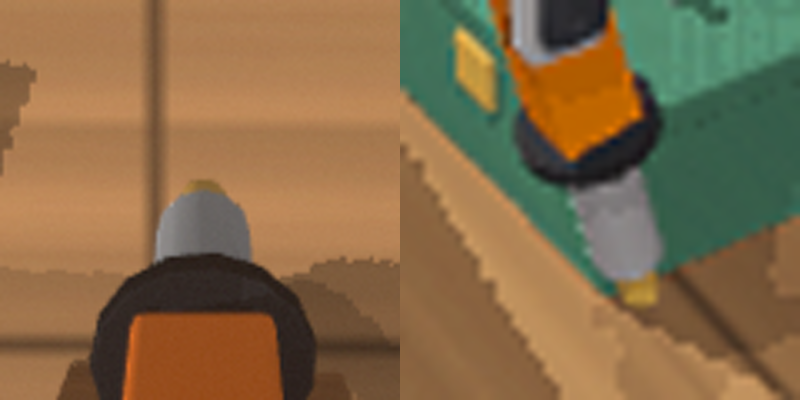

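```bash
cat > tilt.py <<'E'
from h import *
from scipy.optimize import least_squares
TC=np.load('TC.npy')
def rows(im):
    h=cv2.cvtColor(im,cv2.COLOR_BGR2HSV);o=(h[...,0]<20)&(h[...,1]>190)&(h[...,2]>90)
    n,l,st,ce=cv2.connectedComponentsWithStats(o.astype('uint8'));j=l[280,281];m=l==j
    col=np.where(m[:,281])[0];t,b=col[0],col[-1]
    wd=lambda r:np.ptp(np.where(m[r])[0])+1
    # linear fit of widths along front face
    rr=np.arange(t+6,t+100);w=np.array([wd(r) for r in rr]);ok=(rr<t+14)|(rr>t+80) ;return t,b,rr,w
def solve(hb,ht,tip,wb,wt,side,M,p0,K1,K,W,L=127):
    inv=np.linalg.inv(TC)
    def pw(v): w=K1@(inv@np.r_[v,1])[:3];return w[:2]/w[2]
    def f(x,full=False):
        th,x0,z0=x;a=np.array([np.sin(th),0,np.cos(th)]);e=np.array([np.cos(th),0,-np.sin(th)]);O=np.array([x0,0,z0])
        A=O-6*a+11*e;B=O-92*a+11*e;T=O+63*a;y=np.array([0,11,0])
        t=proj(K,W,M@T+p0)
        xp=(O-a*(O[2]-155)/a[2])[0]
        return np.r_[pw(A)[1]-hb,pw(B)[1]-ht,pw(T-np.array([0,0,0]))[1]-tip,(pw(A+y)-pw(A-y))[0]-wb,(pw(B+y)-pw(B-y))[0]-wt,t-side,xp]
    s=least_squares(f,[.25,20,218]);print('theta,x0,z0',s.x,'res',s.fun.round(2));J=s.jac;print('sd',np.sqrt(np.diag(np.linalg.inv(J.T@J))))
    return s.x
E
python3 - <<'E'
from tilt import *
_,K1,_=snap('wrist');_,K,W=snap('side')
s=read_state();M=R.from_quat(s['ee_rot']).as_matrix()
for n,p0,Mm,tip,side in(('w7.png',[593.8,16.1,405],R.from_euler('y',-.009).as_matrix()@np.diag([1.,-1,-1]),166.5,(293.3,188.9)),('w10.png',[592.7,16.75,406],M,163.5,(294.7,187.3))):
    t,b,rr,w=rows(cv2.imread('pics/'+n));p=np.polyfit(rr[:14],w[:14],1);print(n,t,b,w[::6])
    wb=np.polyval(p,t)
    i=np.argmax(rr>t+100)
    q=np.polyfit(rr,w,1);ht=340 if n=='w7.png' else 340+0
    print('Mz',Mm[:,2]);solve(t-.5,ht,tip,wb,70,side,Mm,np.array(p0),K1,K,W)
E
```

```text
w7.png 206 343 [44 45 46 48 49 50 51 52 54 56 56 56 58 60 60 62]
Mz [ 0.00899988  0.         -0.9999595 ]
theta,x0,z0 [  0.2537765   15.42179169 219.36333926] res [-2.07  0.32  1.6  -0.03  0.56  1.11 -0.03 -1.27]
sd [0.00590407 0.4088208  0.80155016]
w10.png 204 345 [44 45 46 48 49 50 51 52 54 55 56 56 58 58 60 62]
Mz [ 0.0171191  -0.00179859 -0.99985184]
theta,x0,z0 [  0.26910512  16.67671051 219.33086736] res [-2.08  0.39  1.55  0.19  0.43  1.04  0.34 -1.07]
sd [0.00592933 0.40432406 0.79164435]
```

Call:
apply_moves(fingers=[1,1,1,1,1,1,1,1,1], dp=[[0,4,2.4],[-0.5,8,2.4],[-1,12,2.4],[-1.5,16,2.4],[-2,20,2.4],[-2.5,24,2.4],[-3,28,2.4],[-3.3,32,2.4],[-3.3,32,2.4]], yaw=[-1,-2,-3,-4,-5,-6,-7,-7.5,-7.5])

```text
clock: 15.2
position: [559.0, 341.2, 427.4]
ee_rot: [0.998, -0.059, 0.008, 0.002]
contact_force: [-0.7, -0.0, -2.0]
gripper_width: 21.0
```

```bash
python3 - <<'E'
from h import *
c,K,W=snap('wrist','w11.png');s=read_state();M=R.from_quat(s['ee_rot']).as_matrix();print(s['position'],np.arctan2(M[1,0],M[0,0]),s['contact_force'],s['clock'],M[:,2],s['joints'])
h=cv2.cvtColor(c,cv2.COLOR_BGR2HSV)
n,l,st,ce=cv2.connectedComponentsWithStats((((h[...,0]<6)|(h[...,0]>174))&(h[...,1]>150)&(h[...,2]>120)).astype('uint8'))
u0=proj(K,W,[597.6,332.7,91]);print('exp spot',u0)
for j in range(1,n):
    if st[j,4]>15:print('red',ce[j],st[j],onz(K,W,ce[j],92.5))
for p in([38.2*1,0,0],):pass
tip=s['position']+M@[33.4,0,280];print('tip',tip,proj(K,W,tip))
cv2.imwrite('pics/m11.png',c)
E
```

```text
[559.19205523 339.20157673 427.64206661] -0.11954313061179486 [-0.02459758 -0.35395854 -2.44857071] 15.25 [ 0.01442424 -0.00584082 -0.99987891] [ 0.79487506  0.41941116  0.11378451  0.01511449 -1.25926904  0.65175708]
exp spot [283.69030587 151.88749397]
red [286.45049505 152.79207921] [278 145  17  16 202] [596.73380601 330.47294473  92.5       ]
red [318.2474645 187.5030426] [308 175  22  27 493] [563.73018835 306.50623867  92.5       ]
red [420.57854406 186.70498084] [409 175  25  26 522] [553.79136526 218.22937632  92.5       ]
red [216.35437882 188.03869654] [206 176  22  26 491] [573.84386741 394.28937333  92.5       ]
red [380.81981982 219.06756757] [372 211  20  16 222] [528.52883295 253.80596931  92.5       ]
red [220.90114068 226.14828897] [212 217  19  18 263] [539.08243103 396.05807626  92.5       ]
red [318.77653631 226.40782123] [310 217  16  18 179] [528.32697059 309.2515282   92.5       ]
red [411.4270073  224.92335766] [402 216  20  18 274] [519.75513314 226.84544615  92.5       ]
red [375.60784314 248.3372549 ] [367 239  19  19 255] [501.18611525 259.7398025   92.5       ]
tip [596.38873325 333.58335853 148.17757375] [283.66116774 162.85546079]
```

View pics/m11.png

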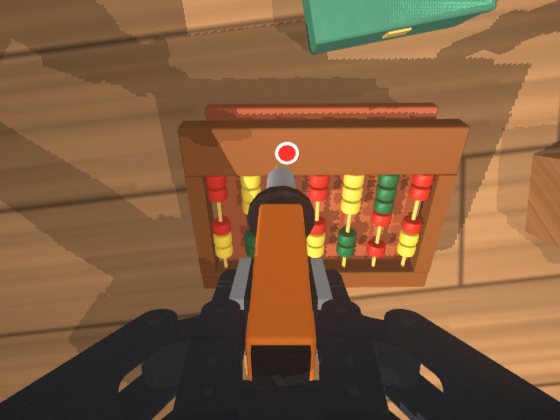

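```bash
python3 - <<'E'
from tilt import *
_,K1,_=snap('wrist');_,K,W=snap('side')
M=R.from_euler('y',-.0169).as_matrix()@np.diag([1.,-1,-1])
x=solve(203.5,340.5,167.3,44,70,(294.4,186.6),M,np.array([592.7,16.75,406]),K1,K,W)
th,x0,z0=x;tt=np.array([x0+63*np.sin(th),0,z0+63*np.cos(th)]);print('tip tool',tt)
c,K,W=snap('wrist');s=read_state();M=R.from_quat(s['ee_rot']).as_matrix();print(s['position'],M[:,2])
print([(i,c[165,i].tolist()) for i in range(270,294,2)],[(i,c[i,281].tolist()) for i in range(158,174)])
o,d=ray(K,W,(281.5,167.3));n=M[:,2];k=((s['position']-o)@n+tt[2])/(d@n);tv=o+k*d
d_=M@np.r_[np.sin(th),0,np.cos(th)];print('tip_vis',tv,'model',s['position']+M@tt,'axis',d_)
sp=onz(K,W,(286.45,152.8),93.1);print('spot',sp)
psi=-.113;nz=np.array([-np.sin(.3)*np.cos(psi),-np.sin(.3)*np.sin(psi),np.cos(.3)]);print('n',nz,'angle err',np.arccos(-d_@nz), 'signed tilt',np.arctan2(d_[0]*np.cos(psi)+d_[1]*np.sin(psi),-d_[2]))
print('TCP shift for free tip on spot',sp-tv)
E
```

```text
theta,x0,z0 [  0.25371785  15.94298364 218.48657594] res [-0.6   0.15  0.28 -1.29  1.19  0.55  1.04 -0.52]
sd [0.00589032 0.40615949 0.79625851]
tip tool [ 31.75626803   0.         279.46968865]
[559.88284633 336.17425475 428.94259607] [ 0.01563951 -0.00526597 -0.99986383]
[(270, [64, 114, 187]), (272, [62, 110, 185]), (274, [63, 112, 186]), (276, [65, 122, 176]), (278, [66, 124, 166]), (280, [60, 118, 157]), (282, [63, 119, 159]), (284, [64, 120, 161]), (286, [63, 113, 182]), (288, [64, 113, 186]), (290, [61, 110, 187]), (292, [60, 109, 186])] [(158, [48, 55, 254]), (159, [46, 52, 254]), (160, [50, 56, 254]), (161, [47, 55, 254]), (162, [111, 120, 254]), (163, [176, 198, 245]), (164, [62, 119, 161]), (165, [64, 119, 161]), (166, [74, 118, 154]), (167, [108, 120, 133]), (168, [117, 120, 126]), (169, [117, 118, 126]), (170, [116, 118, 124]), (171, [117, 119, 126]), (172, [115, 118, 125]), (173, [115, 116, 124])]
tip_vis [594.27298945 330.60990965 150.00207038] model [595.76448086 330.79587326 150.02442034] axis [ 0.26420365 -0.03597633 -0.96379569]
spot [597.32227144 325.57617018  93.1       ]
n [-0.29363546  0.03332276  0.95533649] angle err 0.030739315568487996 signed tilt 0.26984291953778977
TCP shift for free tip on spot [  3.04928199  -5.03373947 -56.90207038]
```

Call:
apply_moves(fingers=[1,1,1,1,1,1,1,1,1,1], dp=[[0.5,-4,0],[1,-8,0],[1.5,-12,0],[2,-16,0],[2.5,-20,0],[3,-24,0],[3.3,-28,-2],[3.3,-32,-5],[3.3,-32,-10.5],[3.3,-32,-10.5]], yaw=[1,2,3,4,5,6,7,7,7,7])

```text
clock: 16.4
position: [590.0, 13.1, 318.0]
ee_rot: [1.0, -0.003, 0.001, 0.003]
contact_force: [-1.0, -0.1, -2.5]
gripper_width: 21.5
```

Call:
apply_moves(fingers=[1,1], dp=[[0,0,0],[0,0,0]], yaw=[0,0])

```text
clock: 16.6
position: [590.3, 13.1, 319.5]
ee_rot: [1.0, -0.003, 0.002, 0.003]
contact_force: [0.6, -0.4, -0.8]
gripper_width: 21.6
```

Call:
apply_moves(fingers=[1,1,1,1,1,1,1,1,1], dp=[[-2,0,0.3],[-4,0,0.3],[-5,0,0.3],[-5.5,0,0.3],[-6,0,0.3],[-6.5,0,0.3],[-7,0,0.3],[-7,0,0.3],[-7,0,0.3]], yaw=[0,0,0,0,0,0,0,0,0])

```text
clock: 17.5
position: [523.0, 14.0, 324.7]
ee_rot: [1.0, -0.002, 0.007, 0.002]
contact_force: [4.8, 1.0, 0.6]
gripper_width: 21.0
```

Call:
apply_moves(fingers=[1,1,1,1,1,1,1], dp=[[2,0,0],[4,0,2],[7,0,6],[7,0,8.4],[7,0,8.4],[7,0,8.4],[7,0,8.4]], yaw=[0,0,0,0,0,0,0])

```text
clock: 18.2
position: [592.2, 13.9, 406.7]
ee_rot: [1.0, -0.003, 0.005, 0.002]
contact_force: [0.7, 0.5, -2.0]
gripper_width: 21.6
```

```bash
python3 - <<'E'
from tilt import *
c,K1,_=snap('wrist','w12.png');d,K,W=snap('side','s12.png')
s=read_state();M=R.from_quat(s['ee_rot']).as_matrix();print(s['position'],M[:,2],s['clock'])
t,b,rr,w=rows(c);print(t,b,w[::10],[(i,c[i,281].tolist()) for i in range(154,168)])
u=proj(K,W,s['position']+M@[34,0,279.5]);print('pred side',u);x,y=u.astype(int)
h=cv2.cvtColor(d,cv2.COLOR_BGR2HSV)[y-8:y+8,x-8:x+8];print(h[...,0]);print(h[...,1])
E
```

```text
[592.39297266  13.95744928 407.02814683] [ 0.01032738 -0.00414611 -0.99993808] 18.3
197 349 [44 46 48 50 52 54 56 58 58 60] [(154, [63, 102, 130]), (155, [92, 102, 112]), (156, [100, 100, 106]), (157, [100, 102, 107]), (158, [98, 101, 106]), (159, [98, 102, 106]), (160, [98, 101, 105]), (161, [97, 100, 104]), (162, [98, 101, 105]), (163, [99, 100, 104]), (164, [98, 99, 103]), (165, [99, 99, 104]), (166, [97, 99, 102]), (167, [97, 99, 103])]
pred side [296.01193196 188.5183515 ]
[[ 75  75  75  75   0 175 170 173   0   0 173 174 169  75  76  75]
 [ 75  74  75  75  74   0   8   8   6  10 170 160 163  76  76  57]
 [ 76  74  74  75  75 173 175 160   0 170 165 138  41  31  22  14]
 [ 76  75  75  76  76  75  80 150 150 150  16  19  19  14  13  14]
 [ 69  78  77  75  75  76  76  78  19  20  20  20  20  16  14  14]
 [ 16  68  77  77  76  75  32  24  17  20  20  20  20  17  15  15]
 [ 16  15  62  75  29  13  13  14  13  20  20  20  17  12  13  15]
 [ 14  16  14  14  13  14  14  14  15  13  16  15  14  14  13  15]
 [ 15  14  15  15  14  14  13  14  14  15  14  14  15  14  14  14]
 [ 15  14  14 
[... 828 characters left out ...]
 176 170 170 170 151 134 136]
 [135 130  63 109  70 146 140 139 135 167 171 172 159 126 133 139]
 [135 133 137 145 139 139 140 136 137 132 142 141 135 135 136 138]
 [134 136 137 134 139 138 137 136 134 138 134 133 136 136 127 132]
 [134 132 136 133 133 132 132 139 130 136 137 136 135 137 140 135]
 [134 136 134 135 134 134 134 136 138 135 137 136 139 140 140 139]
 [131 130 135 132 131 133 134 134 133 135 137 136 136 136 136 138]
 [132 131 132 130 132 134 134 134 135 135 132 140 138 133 138 138]
 [135 132 131 131 132 127 136 133 132 135 133 134 130 133 136 137]
 [134 133 133 133 130 133 137 137 134 134 133 133 134 131 132 135]
 [133 133 134 133 133 130 134 134 137 136 133 134 137 135 133 134]]
```

```bash
python3 - <<'E'
from tilt import *
c,K1,_=snap('wrist');d,K,W=snap('side')
s=read_state();M=R.from_quat(s['ee_rot']).as_matrix();print(s['position'],M[:,2],s['clock'])
print([(i,c[i,281].tolist()) for i in range(146,156)])
h=cv2.cvtColor(c,cv2.COLOR_BGR2HSV);print([(i,*h[i,281].tolist()) for i in range(325,352,2)])
print([(i,*h[335,i].tolist()) for i in list(range(240,256,2))+list(range(308,324,2))])
for ht,wt in((344,72),(342,70.5)):
  for tip in (154.3,155.3):
    solve(196.5,ht,tip,44,wt,(297.9,185.8),M,s['position'],K1,K,W)
E
```

```text
[592.6703289   14.00435565 407.65294124] [ 0.01176188 -0.00397465 -0.99992293] 18.4
[(146, [78, 120, 164]), (147, [79, 121, 165]), (148, [79, 119, 165]), (149, [78, 118, 163]), (150, [70, 111, 153]), (151, [52, 101, 133]), (152, [53, 103, 135]), (153, [54, 103, 136]), (154, [64, 103, 130]), (155, [91, 102, 111])]
[(325, 12, 211, 151), (327, 12, 212, 150), (329, 12, 211, 151), (331, 12, 211, 151), (333, 12, 211, 151), (335, 12, 209, 151), (337, 11, 211, 150), (339, 11, 213, 151), (341, 12, 207, 155), (343, 12, 205, 167), (345, 12, 202, 178), (347, 12, 205, 173), (349, 12, 207, 148), (351, 9, 77, 33)]
[(240, 4, 55, 37), (242, 8, 55, 37), (244, 0, 66, 35), (246, 12, 197, 110), (248, 12, 209, 143), (250, 12, 210, 153), (252, 12, 216, 150), (254, 11, 206, 151), (308, 11, 209, 150), (310, 12, 212, 148), (312, 12, 211, 145), (314, 11, 203, 136), (316, 6, 62, 41), (318, 0, 47, 38), (320, 176, 57, 36), (322, 0, 57, 36)]
theta,x0,z0 [  0.31913691  20.89746671 217.03703506] res [-0.9   0.38  0.94 -0.54 -0.72  1.22  0.29  0.4 ]
sd [0.00600913 0.38661848 0.743284  ]
theta,x0,z0 [  0.31505126  20.67469202 216.95783059] res [-0.52  0.29  0.63 -0.54 -0.6   1.02  0.37  0.48]
sd [0.00600029 0.38732581 0.74545317]
theta,x0,z0 [  0.31890844  20.75770431 218.16551619] res [-1.17  0.4   0.94 -0.8   0.07  1.14  0.73 -0.1 ]
sd [0.00600604 0.38861711 0.75163175]
theta,x0,z0 [  0.31483301  20.5325061  218.08951501] res [-0.8   0.3   0.63 -0.81  0.18  0.95  0.81 -0.01]
sd [0.00599764 0.38934229 0.75387761]
```

Call:
apply_moves(fingers=[1,1,1,1,1,1,1,1,1,1], dp=[[0,4,2],[-0.5,8,2],[-1,12,2],[-1.5,16,2],[-2,20,2],[-2.5,24,2],[-3,28,2],[-3.9,32.3,2],[-3.9,32.3,2],[-3.9,32.3,2]], yaw=[-1,-2,-3,-4,-5,-6,-6.1,-6.1,-6.1,-6.1])

```text
clock: 19.4
position: [553.2, 338.1, 426.7]
ee_rot: [0.998, -0.055, 0.005, 0.003]
contact_force: [0.9, -0.4, -1.7]
gripper_width: 21.6
```

Call:
apply_moves(fingers=[1,1,1], dp=[[0,0,0],[0,0,0],[0,0,0]], yaw=[0,0,0])

```text
clock: 19.7
position: [553.5, 337.0, 426.8]
ee_rot: [0.998, -0.055, 0.005, 0.003]
contact_force: [0.1, -0.4, -1.7]
gripper_width: 21.1
```

```bash
cat > aim.py <<'E'
from tilt import *
import sys
st=[read_state()];c,K,W=snap('wrist',sys.argv[1]);s=read_state();M=R.from_quat(s['ee_rot']).as_matrix();print(s['position'],np.arctan2(M[1,0],M[0,0]),s['contact_force'],s['clock'],M[:,2],s['joint_vel'].round(3))
h=cv2.cvtColor(c,cv2.COLOR_BGR2HSV)
red=((h[...,0]<6)|(h[...,0]>174))&(h[...,1]>150)&(h[...,2]>120)
n,l,sts,ce=cv2.connectedComponentsWithStats(red.astype('uint8'))
for j in range(1,n):
    if sts[j,4]>15 and sts[j,1]<230:print('red',ce[j].round(1),sts[j],onz(K,W,ce[j],92.5).round(1))
print('col281',[(i,c[i,281].tolist()) for i in range(142,162)])
th=.317;tt=np.array([40.3,0,277.4])
n_=M[:,2]
a=M@np.r_[np.sin(th),0,np.cos(th)];psi=-.113
print('tip model',s['position']+M@tt,proj(K,W,s['position']+M@tt),'tilt',np.arctan2(a[0]*np.cos(psi)+a[1]*np.sin(psi),-a[2]),'lat',-a[0]*np.sin(psi)+a[1]*np.cos(psi))
o,d=ray(K,W,(281.5,154.8));k=((s['position']-o)@n_+tt[2])/(d@n_);print('tip vis',o+k*d)
j=[i for i in range(1,n) if abs(ce[i][0]-285)<25 and abs(ce[i][1]-150)<20 and sts[i,4]>15]
E
python3 aim.py w13.png
```

```text
[553.4597975  337.06137695 426.90763401] -0.11054210176280457 [ 0.5682795  -1.12074006 -0.86874652] 19.75 [ 0.01004518 -0.00641909 -0.99992894] [ 0.004  0.     0.002  0.     0.    -0.001]
red [280.  144.4] [272 137  17  15 196] [597.2 330.5  92.5]
red [209.5 180.5] [199 168  22  27 510] [573.6 394.2  92.5]
red [313.  179.5] [302 168  22  27 475] [564.4 305.6  92.5]
red [415.3 180.2] [403 168  26  27 536] [553.8 218.   92.5]
red [375.2 213.1] [366 205  20  16 225] [528.1 253.5  92.5]
red [214.3 219.3] [205 210  19  18 262] [538.6 395.7  92.5]
red [315.  220.6] [308 211  12  18 109] [527.3 307.   92.5]
red [405.9 219.3] [396 210  21  18 278] [519.3 226.5  92.5]
col281 [(142, [46, 51, 254]), (143, [48, 54, 254]), (144, [48, 53, 254]), (145, [47, 53, 254]), (146, [47, 54, 254]), (147, [47, 54, 254]), (148, [46, 53, 254]), (149, [47, 57, 253]), (150, [49, 79, 238]), (151, [64, 122, 162]), (152, [64, 120, 161]), (153, [63, 120, 161]), (154, [76, 121, 156]), (155, [109, 121, 134]), (156, [120, 121, 127]), (157, [119, 120, 127]), (158, [117, 120, 126]), (159, [116, 119, 126]), (160, [118, 118, 126]), (161, [118, 120, 127])]
tip model [596.29806826 330.83519593 149.95823931] [280.08562727 153.78037273] tilt 0.32770721159754135 lat -0.004217978529564147
tip vis [595.50003967 329.95138711 149.95589605]
```

Call:
apply_moves(fingers=[1,1,1,1], dp=[[0,0,-3],[-0.2,0,-4.7],[-0.2,0,-4.7],[-0.2,0,-4.7]], yaw=[0,0,0,0])

```text
clock: 20.15
position: [551.9, 336.9, 380.6]
ee_rot: [0.998, -0.055, 0.006, 0.003]
contact_force: [0.4, -0.1, -1.1]
gripper_width: 20.9
```

```bash
cat > force.py <<'E'
from h import *
F=[];P=[]
for i in range(8):
    get_image('side');s=read_state();F.append(s['contact_force']);P.append(s['position'])
M=R.from_quat(s['ee_rot']).as_matrix();u=np.array([-.295,.033,.955])
F=np.array(F);print('F',F.mean(0).round(2),'sd',F.std(0).round(2),'axial',(F@u).mean().round(2),'P',np.mean(P,0).round(2),np.std(P,0).round(2),s['clock'],M[:,2].round(4))
E
python3 force.py; python3 aim.py w14.png
```

```text
F [-0.09  0.11 -1.76] sd [0.58 0.43 0.55] axial -1.65 P [551.73 337.12 381.14] [0.19 0.04 0.41] 20.55 [ 0.0107 -0.0058 -0.9999]
[551.46336085 337.09304614 380.26791113] -0.11047802514657094 [ 0.19727048  0.50758597 -2.16078546] 20.6 [ 0.01050544 -0.00596336 -0.99992703] [ 0.001  0.003 -0.005 -0.     0.    -0.001]
red [280.5 146.6] [271 140  20  16 217] [598.2 330.4  92.5]
red [198.8 189.8] [186 176  26  30 669] [573.8 393.4  92.5]
red [319.1 188.7] [307 176  25  30 586] [564.7 305.6  92.5]
red [437.1 189.6] [423 176  31  30 721] [554.2 219.3  92.5]
red [389.8 226.5] [379 216  24  20 301] [529.5 254.8  92.5]
red [205.2 233.2] [194 222  23  22 360] [540.  394.5  92.5]
red [316.  233.8] [306 223  21  21 318] [530.  310.9  92.5]
red [424.7 233.3] [413 222  25  22 377] [521.  228.5  92.5]
col281 [(142, [43, 50, 254]), (143, [47, 52, 254]), (144, [45, 51, 254]), (145, [45, 51, 254]), (146, [46, 51, 254]), (147, [47, 54, 254]), (148, [46, 53, 254]), (149, [43, 53, 254]), (150, [50, 81, 241]), (151, [62, 122, 164]), (152, [64, 124, 165]), (153, [62, 122, 162]), (154, [76, 122, 158]), (155, [107, 119, 133]), (156, [119, 121, 128]), (157, [122, 123, 130]), (158, [120, 121, 129]), (159, [120, 122, 130]), (160, [120, 122, 129]), (161, [119, 120, 127])]
tip model [594.42941452 330.99586959 103.33544162] [280.34990307 153.83524191] tilt 0.3281124462492437 lat -0.0037184390046104895
tip vis [593.68809962 330.28656123 103.33188338]
```

Call:
apply_moves(fingers=[1,1,1,1,1,1], dp=[[0.1,-0.01,-0.4],[0.2,-0.02,-0.7],[0.27,-0.03,-1],[0.34,-0.04,-1.24],[0.34,-0.04,-1.24],[0.34,-0.04,-1.24]], yaw=[0,0,0,0,0,0])

```text
clock: 21.2
position: [554.9, 336.7, 367.7]
ee_rot: [0.998, -0.055, 0.005, 0.003]
contact_force: [-0.4, 0.5, -1.0]
gripper_width: 21.1
```

```bash
python3 force.py; python3 aim.py w15.png
```

```text
F [ 0.    0.08 -1.69] sd [0.52 0.25 0.32] axial -1.62 P [554.88 336.71 368.01] [0.03 0.02 0.05] 21.6 [ 0.0106 -0.0058 -0.9999]
[554.8245937  336.73172737 367.98279368] -0.11038355012345732 [-0.23745621  0.62166749 -1.23001061] 21.65 [ 0.01063124 -0.00585214 -0.99992636] [ 0.    -0.001 -0.001  0.001  0.001  0.001]
red [281.1 151. ] [270 146  22  13 117] [599.8 329.9  92.5]
red [195.5 197.6] [182 183  28  32 724] [574.3 393.2  92.5]
red [321.1 196.7] [308 183  26  32 596] [565.  305.4  92.5]
red [443.5 197.5] [428 183  34  32 781] [554.7 219.7  92.5]
red [393.8 235.4] [383 225  24  20 317] [530.3 255.2  92.5]
col281 [(142, [209, 226, 243]), (143, [254, 254, 255]), (144, [254, 254, 255]), (145, [249, 252, 255]), (146, [97, 102, 255]), (147, [47, 53, 254]), (148, [46, 54, 254]), (149, [47, 55, 253]), (150, [47, 80, 227]), (151, [66, 125, 166]), (152, [65, 126, 165]), (153, [65, 124, 165]), (154, [79, 125, 159]), (155, [111, 123, 135]), (156, [122, 123, 129]), (157, [123, 124, 130]), (158, [121, 123, 128]), (159, [121, 123, 129]), (160, [121, 122, 129]), (161, [121, 122, 128])]
tip model [597.82591405 330.66919419  91.0550375 ] [280.21946009 153.84088942] tilt 0.3282246488013597 lat -0.003570504479514
tip vis [597.07903287 329.87138622  91.05176587]
```

Call:
apply_moves(fingers=[1,1,1], dp=[[0.05,0,-0.15],[0.09,-0.01,-0.29],[0.09,-0.01,-0.29]], yaw=[0,0,0])

```text
clock: 21.95
position: [555.8, 336.7, 365.0]
ee_rot: [0.998, -0.055, 0.006, 0.003]
contact_force: [-0.3, 0.3, -0.8]
gripper_width: 21.5
```

```bash
python3 force.py; python3 aim.py w16.png | grep -v red
```

```text
F [ 0.16  0.35 -1.18] sd [0.46 0.58 0.53] axial -1.16 P [555.79 336.64 365.16] [0.02 0.02 0.03] 22.35 [ 0.0108 -0.0057 -0.9999]
[555.76713221 336.6254885  365.13581337] -0.11040363447268811 [-0.09674666 -0.15243748 -0.70907963] 22.4 [ 0.0108142  -0.00573783 -0.99992506] [-0.001 -0.001  0.    -0.001 -0.001 -0.   ]
col281 [(142, [68, 120, 197]), (143, [124, 158, 216]), (144, [235, 244, 251]), (145, [254, 254, 255]), (146, [254, 254, 255]), (147, [249, 251, 255]), (148, [51, 59, 253]), (149, [43, 51, 253]), (150, [37, 51, 219]), (151, [49, 87, 182]), (152, [62, 124, 163]), (153, [64, 124, 165]), (154, [79, 125, 159]), (155, [113, 124, 136]), (156, [121, 122, 128]), (157, [122, 123, 129]), (158, [122, 123, 129]), (159, [121, 123, 128]), (160, [122, 124, 129]), (161, [122, 122, 127])]
tip model [598.81903833 330.59386853  88.21524183] [280.29093163 153.80295225] tilt 0.3283934302431242 lat -0.003449244019687013
tip vis [598.05185168 329.84731371  88.21122863]
```

Call:
apply_moves(fingers=[1,1,1,1,1,1,1], dp=[[-0.09,0.01,0.29],[-0.09,0.01,0.29],[-0.23,0.02,0.25],[-0.23,0.02,0.25],[-0.12,0.01,-0.1],[0,0,-0.5],[0,0,-0.5]], yaw=[0,0,0,0,0,0,0])

```text
clock: 23.1
position: [556.0, 336.7, 359.9]
ee_rot: [0.998, -0.055, 0.006, 0.003]
contact_force: [-0.4, 0.2, 0.6]
gripper_width: 21.2
```

```bash
python3 force.py; python3 aim.py w17.png | grep -v 'red [^2]'; python3 force.py
```

```text
F [-0.5   0.11  0.67] sd [0.57 0.53 0.32] axial 0.79 P [555.85 336.67 360.42] [0.06 0.02 0.08] 23.5 [ 0.0113 -0.0054 -0.9999]
[555.82173958 336.66186065 360.36271534] -0.11032323849542872 [-0.84204329 -0.68553776  1.25271664] 23.55 [ 0.01129291 -0.00544572 -0.9999214 ] [ 0.002 -0.     0.     0.002  0.     0.002]
col281 [(142, [71, 122, 199]), (143, [70, 122, 200]), (144, [126, 159, 218]), (145, [235, 243, 251]), (146, [254, 254, 255]), (147, [254, 254, 255]), (148, [249, 251, 255]), (149, [39, 47, 251]), (150, [39, 46, 250]), (151, [39, 45, 249]), (152, [41, 48, 251]), (153, [42, 55, 247]), (154, [76, 92, 201]), (155, [129, 131, 138]), (156, [124, 123, 130]), (157, [123, 123, 128]), (158, [122, 125, 131]), (159, [121, 123, 128]), (160, [122, 123, 129]), (161, [122, 121, 127])]
tip model [599.0065911  330.71451491  83.46102217] [280.2383768  153.76709975] tilt 0.32883571956896335 lat -0.0030971137539708496
tip vis [598.21118082 329.93487097  83.45628503]
F [-0.08 -0.25  0.78] sd [0.69 0.31 0.32] axial 0.75 P [555.82 336.67 360.26] [0.01 0.01 0.04] 23.95 [ 0.0111 -0.0056 -0.9999]
```

```bash
python3 - <<'E'
from h import *
c,_,_=snap('wrist');d,_,_=snap('side','s18.png');t,_,_=snap('top','t18.png')
f=lambda i,w,h:cv2.resize(i,(w,h),interpolation=cv2.INTER_CUBIC)
cv2.imwrite('pics/m18.png',np.vstack([np.hstack([f(c[100:220,200:360],400,300),f(d[85:160,180:280],400,300)]),np.hstack([f(t[120:300,90:450],500,250),f(t[210:265,370:436],300,250)])]))
E
```

```text
(no output)
```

View pics/m18.png

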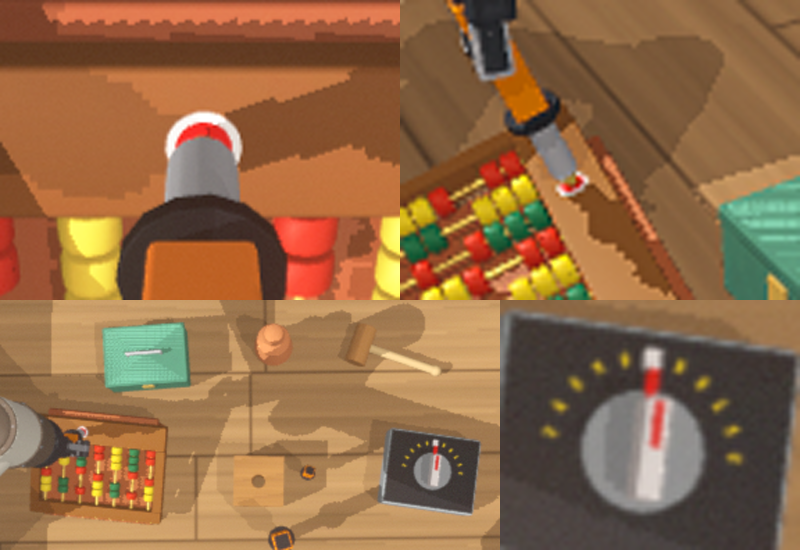

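```bash
python3 force.py; python3 -c "from bench import *; print(job_done())"
```

```text
F [0.41 0.37 1.04] sd [0.36 0.49 0.43] axial 0.89 P [555.81 336.67 360.18] [0.01 0.01 0.01] 24.5 [ 0.011  -0.0056 -0.9999]
the job is handed in; nothing more can be done
None
```

I set the knob to zero while the probe was still in its holder. I then took the probe out and handed the job in at about 24.5 s, with the gripper pressing its tip on the red spot.

Moves can only turn the tool about the vertical. So I tilted the probe in the grip by pushing its nose against the holder's edge, which took three pushes. The last one overshot slightly.

**Last checks**
- **Knob:** after release the pointer was within about 0.01 rad of the white mark, and the final picture shows it on the mark.
- **Press:** the force along the probe rose by about 2.4–2.5 N, which puts the tip about 6 mm in. It held steady over three readings.
- **Position:** the tip sits inside the red spot, within about 1–2 mm of the centre, and only the probe touches the wood.
- **Bystanders:** the cash box, mallet and figurine look untouched in the final picture.
- **Tilt:** this is the weakest point. I estimated 0.328 rad against the wanted 0.30, so it is about 1.6° from square. The estimate is good to about 0.02 rad, and the tilt implied by the push geometry came out about 0.045 rad larger. I did not correct it further.

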